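Set the iris of the inspection light to the red pin

ROBOT

A 6-joint arm with a two-finger parallel gripper is mounted at the origin on a cart in front of the work surface, level with it; the furniture and walls round the work are solid. World frame = base frame: x ahead of the robot, y to its left, z up, the work surface at z = 0. Lengths are in m, angles in rad, forces in N, time in s.
With the tool pointing down it reaches from about 0.425 to 1.125 m from the base axis. Payload 14.9 kg.
Tool frame: the origin (TCP) lies at the very end of the fingers, on their centre line; the grasp point (between the pads) lies 19 mm behind it; z points along the fingers, y is the line along which they close (so a half turn about z gives the same grasp; the last joint's range is limited). The gripper opens to 91 mm and grips with 3 to 60 N. Pads are 32 mm wide; open, the fingers measure 118 mm over their backs; the gripper's body (76 mm by 178 mm) begins 60 mm behind the grasp point.
Start: joints at [-0.812, 0.379, 1.734, -0, 1.028, -0.033], TCP at [0.498, -0.492, 0.175] pointing down, gripper open.
Joint ranges: [-2.77, 2.77], [-0.74, 2.19], [0, 2.66], [-1.06, 4.2], [0.31, 2.87], [-3.08, 3.08]. Speed limits (rad/s): [1.89, 1.89, 2.39, 3.14, 3.14, 3.14].

INTERFACE

Orientations are given as a unit quaternion [w, x, y, z].
In Python, from rig import bot, cams, models gives the robot as it stands. The module is installed in compiled form; this text tells all that it offers.
- The arm moves only by the tool jog_arm, never from a script. Its argument "series" is a list of rows, each a list of 4 numbers: the shift along the tool's x, y, z each as a share of 120 mm, from -1 to 1, then the turn about the tool's z as a share of pi rad, from -1 to 1. A call has 1 to 20 rows; each row is the pose to reach, as a shift and turn from the pose commanded when the call began, along the tool's axes at that moment, turning the shorter way round; what a row does not reach only later rows make up. A row lasts 1/10 s, in which the tool goes at most 50 mm and 8.59 degrees, less where a joint would pass 70% of its speed; a pose out of reach is approached as far as the arm can. A call with a number of a shift or a turn outside -1 to 1 is refused whole. A call with a gripper value outside its range is refused whole. "fingers" is the closure, from -1 (fully open) to 1 (shut), so that 0 is half open, set as the call begins (left out, the last holds). The fingers move at their own pace and stop on an object; "grip_force" is the grip in N (left out, the last holds). Time passes only in rows, so rows that repeat a pose let the fingers close. It gives the time, the measured TCP pose, the force, the opening and the grip force at its end, in the units of the state.
- bot.sense(): the state, without advancing time (a new reading comes with each control period).
- cams.grab_frame(name): name is "scene" or "top" or "wrist"; returns (picture, depth): 400x640x3 uint8, red, green, blue; 400x640 float32, m along the optical axis (not along the pixel's ray), 0 where there is no reading.
- cams.camera_info(name): a dict with "fx", "fy", "cx", "cy" (pixels), "k1" (the pictures are not rectified: a ray, as slopes to the right and down, at radius r is drawn at 1 + k1 r^2 times it, then the intrinsics apply), "T" (4x4, takes a point from camera to world coordinates); the wrist camera has in their place "tool_from_camera" (4x4, takes a point from camera to tool coordinates, whose origin is the TCP and whose axes are the flange's). Camera axes: x right, y down, z forward; pixel columns grow to the right and rows downward; lengths in m; the calibration is good to about 2 mm. A picture is of the moment at which its call begins: read the wrist's pose just before it. camera_info takes no time and is no camera call.
- bot.finish_job(): hands the job in; it is judged then, once.
Trained networks look in the newest picture that a camera, given by its name, has taken for a name from the list of things; names that differ only in an ending like _2 or _b are one class to them, and where a whole thing is asked for, a point or a joint stands for the part that bears it (a point fixed in the world has none). Each returns a list of dicts, best first, with "p" (0 to 1); they miss things now and then, are a little off and sometimes report something else, mostly with a low value. They report only what shows in the picture. A call takes as long as a camera call.
- models.spot_in(camera, label): "rect" ([left, top, right, bottom] in pixels, round what is visible of it).
- models.place_of(camera, label): "uv" ([column, row] in pixels: a listed point, or the origin of a listed thing).
The state is a dict: "time_s": time; "joint_pos": joint angles; "joint_vel": joint speeds; "joint_efforts": joint torques, N m; "position": TCP position; "tool_rot": TCP orientation; "contact_force": force on the tool from outside, world axes, zero at the start; "torque": the same for the moment, N m; "grip_width": opening from 0.0 (shut) to 1.0 (fully open); "finger_force": force on a finger pad.
Only numpy, scipy, OpenCV 4.12 (cv2) and the standard library are available. Lean on these libraries where they do the work, as an engineer would, in place of code of your own. Each camera call takes 0.05 s, during which the arm holds its last target. There are 200 camera calls.

TASK

Set the iris of the bench inspection light to its red setting: with the fingertips or the outside of the fingers, gently push the orange post of its lever round until the ring's yellow pointer aims at the red pin on the dial, then take the hand away. Only push the post, do not pinch it between the fingers, and leave the loupe, the polish tin and the gauge block where they are.

Things in the scene. Friction and masses are not known exactly. Their poses are not given: they have to be found in the camera images.
- iris_light: inspection light with an iris, screwed to the bench: aluminium plate 166 x 166 x 8 mm with a black round dial, radius 76 mm, top face 30 mm above the bench. Origin: on the ring's axis at bench height. Its x axis points from the axis to the middle of the scale (the far side from the robot, give or take 0.4 rad), z up. The lever lies on the opposite (-x) side.
- iris_ring (a joint): angle of the turning ring (100 mm across, top 45 mm above the bench) with its pointer and lever, rad, positive counter-clockwise seen from above; at 0 the pointer lies along the light's +x axis and the lever along -x. Stops at -1.15 and 1.15. It turns by light, dry friction (under 1.5 N at the post) and stays where it is left.
- pointer_aim (a point): point at which the ring's yellow pointer aims: on the pin circle, 68 mm from the axis, 38.5 mm above the bench. The pointer's own tip is at 62 mm radius. Turns with the ring.
- post_mid (a point): middle of the orange upright post at the end of the lever, 88 mm from the axis, opposite the pointer. The post stands from 45 to 85 mm above the bench (this point is at 67 mm), is 8 mm thick radially and 16 mm across the lever (two round 8 mm rods side by side; a push touches one rod only, a pinch touches both). It stands on the flat lever arm, 14 mm wide, whose top is 45 mm above the bench and which reaches out to 96 mm from the axis. The point turns with the ring.
- red_pin_top (a point): top of the red setting pin (8 mm diameter), 43 mm above the bench, 68 mm from the axis. Four pins (red, blue, green, white) stand in the dial at -0.85, -0.45, 0.45 and 0.85 rad about the axis from the light's x axis; which colour stands where varies.
- loupe: black eye loupe, 33 mm across, 30 mm tall, loose, beside the light on its +y side, towards the lever; origin under its centre. To be left alone.
- polish_tin: round tin with green lid, 68 mm across, 27 mm tall, loose, beyond the light (its +x side); origin under its centre. To be left alone.
- gauge_block: steel gauge block 9 x 35 x 16 mm, loose, beside the light on its -y side, towards the lever; origin under its centre. To be left alone.

How it is judged:
At the end, for the whole second after the job is handed in: The pointer aims at the red pin to within half the pin's width (4 mm on the pin circle, about 3.4 degrees), the ring is at rest, and the loupe, tin and gauge block are within 15 mm of where they stood (horizontal distance between pointer_aim and red_pin_top below 0.004 m and velocity of joint iris_ring between -0.02 and 0.02 rad/s and distance of each of loupe, polish_tin, gauge_block from where it was at the start of the episode below 0.015 m); the robot touches nothing.
It fails at once if the post is pinched: both its rods are pressed by the fingers at once (contact force between the fingers and iris_ring_c0 above 0.5 N and contact force between the fingers and iris_ring_c1 above 0.5 N).
It fails at once if the light or its lever is forced: the robot presses on it with over 15 N (contact force between any of the fingers, the arm and iris_light above 15 N).
It fails at once if the loupe is moved by more than 15 mm (distance of loupe from where it was at the start of the episode above 0.015 m).
It fails at once if the polish tin is moved by more than 15 mm (distance of polish_tin from where it was at the start of the episode above 0.015 m).
It fails at once if the gauge block is moved by more than 15 mm (distance of gauge_block from where it was at the start of the episode above 0.015 m).
It also fails if it takes over 45 s, if anything falls off the work surface, if the arm or the gripper's body presses on something with over 40 N, if the wrist force passes 120 N, or if a joint passes its speed limit or range.

## Working session

There is one attempt and no reset: what is moved stays moved. The work goes in short steps, Python scripts to look and compute and a tool call to move; the robot and the scene stay as the last step left them, time stands still between calls to the robot, and variables do not carry over. Pictures are saved under pics/ and viewed, at most 10 in all, crops included, and the job is handed in when it is done.

Besides the shell and the picture viewer there is one more tool, called after "Emit:" by a JSON object that holds its "method" and its "body". jog_arm: Moves the arm, as the interface text tells. Its arguments: {"type":"object","properties":{"series":{"type":"array"},"fingers":{"type":"number"},"grip_force":{"type":"number"}},"required":["series"]}

```bash
mkdir -p pics; cat > h.py <<'E'
import numpy as np, cv2
from rig import bot, cams, models
def ray(ci,uv):
    x=np.array([(uv[0]-ci["cx"])/ci["fx"],(uv[1]-ci["cy"])/ci["fy"]]); s=x.copy()
    for _ in range(20): s=x/(1+ci["k1"]*(s@s))
    return np.array([s[0],s[1],1.])
def proj(ci,T,p):
    q=np.linalg.inv(T)@np.append(p,1); s=q[:2]/q[2]; s=s*(1+ci["k1"]*(s@s))
    return [ci["fx"]*s[0]+ci["cx"],ci["fy"]*s[1]+ci["cy"]]
def at_z(ci,T,uv,z):
    d=T[:3,:3]@ray(ci,uv); o=T[:3,3]; return o+d*(z-o[2])/d[2]
def tri(obs):
    A=np.zeros((3,3)); b=np.zeros(3)
    for ci,T,uv in obs:
        d=T[:3,:3]@ray(ci,uv); d/=np.linalg.norm(d); P=np.eye(3)-np.outer(d,d); A+=P; b+=P@T[:3,3]
    return np.linalg.solve(A,b)
E
python3 - <<'E'
from h import *
np.set_printoptions(precision=4,suppress=True)
o={}
for c in("scene","top"):
    im,d=cams.grab_frame(c); cv2.imwrite(f"pics/{c}1.png",im[:,:,::-1]); ci=cams.camera_info(c)
    for l,z in(("iris_light",0),("pointer_aim",.0385),("post_mid",.067),("red_pin_top",.043),("loupe",0),("polish_tin",0),("gauge_block",0)):
        for r in models.place_of(c,l)[:2]:
            print(c,l,np.round(r["p"],2),np.round(r["uv"],1),at_z(ci,ci["T"],r["uv"],z)); o.setdefault(l,{}).setdefault(c,(ci,ci["T"],r["uv"]))
for l in o:
    if len(o[l])==2: print(l,tri(list(o[l].values())))
s=bot.sense(); print(s["position"],s["tool_rot"],s["time_s"],s["contact_force"])
E
```

```text
scene iris_light 0.67 [325.3 225.2] [0.6052 0.014  0.    ]
scene pointer_aim 0.78 [341.9 197.4] [0.664  0.0181 0.0385]
scene pointer_aim 0.43 [324.4 226.6] [ 0.5718 -0.0154  0.0385]
scene post_mid 0.94 [298. 235.] [ 0.5009 -0.0144  0.067 ]
scene loupe 0.63 [257.5 221.2] [0.5168 0.1333 0.    ]
scene polish_tin 0.81 [368.  199.7] [ 0.7322 -0.0021  0.    ]
scene gauge_block 0.43 [353.9 269. ] [ 0.5519 -0.1098  0.    ]
top iris_light 0.78 [320.8 216. ] [0.595  0.0019 0.    ]
top pointer_aim 0.79 [314.2 185.5] [0.6585 0.0197 0.0385]
top post_mid 0.8 [324.6 252.2] [ 0.5074 -0.0111  0.067 ]
top loupe 0.56 [265.3 246.2] [0.5183 0.1265 0.    ]
top polish_tin 0.82 [330.2 155.4] [ 0.7438 -0.0135  0.    ]
top gauge_block 0.45 [365.1 231. ] [ 0.5648 -0.1027  0.    ]
iris_light [0.5924 0.0016 0.0169]
pointer_aim [0.66   0.018  0.0405]
post_mid [ 0.5066 -0.0102  0.0603]
loupe [0.5159 0.1273 0.0048]
polish_tin [ 0.7366 -0.0083  0.0031]
gauge_block [ 0.5648 -0.1026 -0.0161]
[ 0.4981 -0.4918  0.1748] [0.     0.9227 0.3856 0.    ] 0.8 [-0.1063 -0.0289  0.5114]
```

```bash
python3 - <<'E'
import cv2,numpy as np
a=cv2.imread("pics/scene1.png")[150:310,220:420]; b=cv2.imread("pics/top1.png")[130:290,220:420]
cv2.imwrite("pics/c1.png",np.vstack([cv2.resize(i,(750,300) if 0 else (375,300),interpolation=3) for i in(a,b)]) if 0 else np.hstack([cv2.resize(i,(400,320),interpolation=2) for i in(a,b)]))
E
```

```text
(no output)
```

View pics/c1.png

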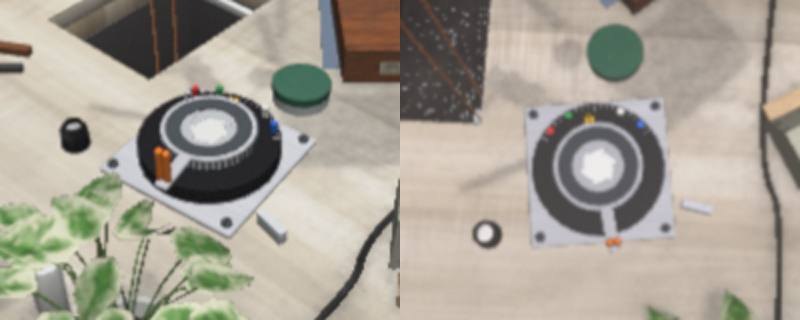

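Red is the leftmost pin (+y side, +0.85 rad) at about (294,195) in top, green is next, and the pointer sits between green and white. The ring must turn counter-clockwise, so I push the post towards -y. There is a plant nearby, so I'll check the path first.

```bash
python3 - <<'E'
import cv2,numpy as np
a=cv2.imread("pics/scene1.png"); b=cv2.imread("pics/top1.png")
cv2.imwrite("pics/c2.png",np.vstack([a[:,:][60:360],b[100:400]]))
from h import *
np.set_printoptions(precision=4,suppress=True)
im,d=cams.grab_frame("top"); ci=cams.camera_info("top"); T=ci["T"]
print(T[:3,3])
for n,uv in(("red",(294.5,195.5)),("green",(304.5,187.5)),("white",(330,186)),("blue",(340,192))): print(n,at_z(ci,T,uv,.043))
print(cams.camera_info("wrist"))
# obstacle heights near the path from depth: grid
H=[]
v,u=np.mgrid[0:400:4,0:640:4]
for vv,uu in zip(v.ravel(),u.ravel()):
    z=d[vv,uu]
    if z>0:
        p=T[:3,:3]@(ray(ci,(uu,vv))*z)+T[:3,3]
        if p[2]>.1: H.append(p)
H=np.array(H); 
for x in np.arange(.2,1,.1):
    print(round(x,1),[int(1000*max([p[2] for p in H if abs(p[0]-x)<.05 and abs(p[1]-y)<.05],default=0)) for y in np.arange(.4,-.8,-.1)])
E
```

```text
[ 0.4563 -0.0124  0.9131]
red [0.6322 0.0627 0.043 ]
green [0.6518 0.0412 0.043 ]
white [ 0.658  -0.0162  0.043 ]
blue [ 0.6452 -0.0394  0.043 ]
{'fx': 292.33740278999596, 'fy': 292.33740278999596, 'cx': 320.0809656742605, 'cy': 201.05556763803386, 'k1': -0.040638573317344766, 'tool_from_camera': array([[-0.    , -0.9719, -0.2354,  0.0662],
       [ 1.    , -0.    , -0.    , -0.0008],
       [ 0.    , -0.2354,  0.9719, -0.21  ],
       [ 0.    ,  0.    ,  0.    ,  1.    ]])}
0.2 [0, 0, 0, 0, 0, 0, 0, 0, 0, 0, 0, 0, 0]
0.3 [0, 0, 149, 155, 144, 185, 178, 0, 288, 318, 243, 0, 0]
0.4 [0, 0, 149, 165, 141, 194, 162, 124, 335, 355, 249, 0, 0]
0.5 [0, 0, 0, 0, 0, 0, 0, 0, 392, 385, 0, 0, 0]
0.6 [0, 0, 0, 0, 0, 0, 0, 100, 0, 316, 0, 118, 0]
0.7 [0, 0, 593, 0, 0, 0, 0, 103, 0, 0, 0, 134, 0]
0.8 [0, 0, 359, 350, 0, 0, 0, 0, 0, 0, 155, 152, 0]
0.9 [0, 0, 0, 289, 248, 0, 0, 0, 0, 0, 146, 178, 0]
```

View pics/c2.png

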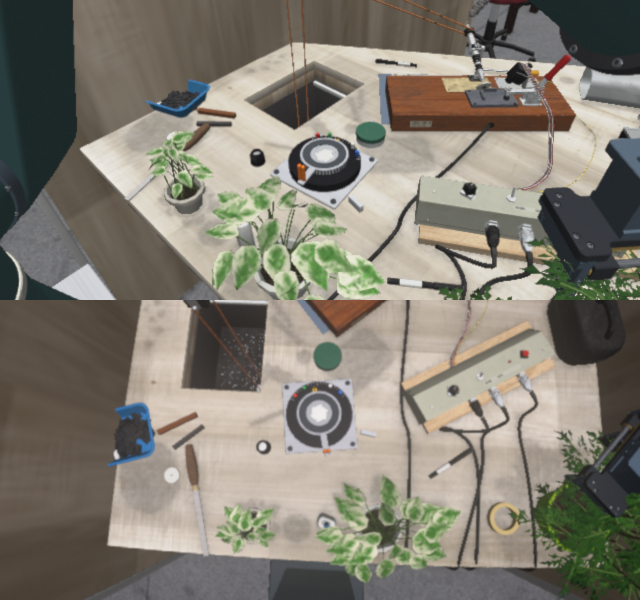

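Emit:
{"method": "jog_arm", "body": {"series": [[0,0,-0.4,0],[0,0,-0.8,0],[0,0,-1,0],[0.3,-0.27,-1,0],[0.6,-0.54,-1,0],[0.9,-0.8,-1,0],[1,-0.9,-1,0],[1,-0.9,-1,0]], "fingers": 1, "grip_force": 10}}

```text
time_s: 1.65
position: [0.5058, -0.3288, 0.2952]
tool_rot: [0.0, 0.922, 0.387, 0.0]
contact_force: [1.4, -0.7, 0.1]
grip_width: 0.332
finger_force: 0.0
```

Emit:
{"method": "jog_arm", "body": {"series": [[0.3,-0.27,0,0],[0.6,-0.54,0,0],[0.9,-0.8,0,0],[1,-0.9,0,0],[1,-0.9,0,0]]}}

```text
time_s: 2.15
position: [0.5135, -0.1687, 0.295]
tool_rot: [0.0, 0.922, 0.386, 0.0]
contact_force: [-0.4, -1.1, 0.1]
grip_width: 0.005
finger_force: 0.0
```

Emit:
{"method": "jog_arm", "body": {"series": [[0.3,-0.27,0,0.04],[0.6,-0.54,0,0.08],[0.9,-0.8,0,0.12],[1,-0.9,0,0.157],[1,-0.9,0,0.157],[1,-0.9,0,0.157]]}}

```text
time_s: 2.75
position: [0.5211, -0.0094, 0.2948]
tool_rot: [0.0, 0.989, 0.15, -0.0]
contact_force: [-0.1, -1.0, -0.5]
grip_width: 0.01
finger_force: 0.0
```

```bash
cat > m.py <<'E'
from h import *
from scipy.spatial.transform import Rotation as R
np.set_printoptions(precision=4,suppress=True)
import sys
s=bot.sense(); im,d=cams.grab_frame("wrist"); cv2.imwrite(f"pics/{sys.argv[1]}.png",im[:,:,::-1])
ci=cams.camera_info("wrist"); q=s["tool_rot"]; T=np.eye(4); T[:3,:3]=R.from_quat([q[1],q[2],q[3],q[0]]).as_matrix(); T[:3,3]=s["position"]; T=T@ci["tool_from_camera"]
print(s["position"],s["time_s"],s["contact_force"])
for l,z in(("iris_light",0),("pointer_aim",.0385),("post_mid",.067),("red_pin_top",.043),("loupe",0),("gauge_block",0)):
    for r in models.place_of("wrist",l)[:2]: print(l,round(r["p"],2),np.round(r["uv"],1),at_z(ci,T,r["uv"],z))
hsv=cv2.cvtColor(im,cv2.COLOR_RGB2HSV)
for n,lo,hi,z in(("red",(0,150,90),(4,255,255),.041),("red",(174,150,90),(180,255,255),.041),("green",(45,110,50),(80,255,255),.041),("blue",(100,150,80),(125,255,255),.041),("yellow",(20,120,120),(33,255,255),.0385),("orange",(7,180,140),(18,255,255),.085)):
    k,_,st,ce=cv2.connectedComponentsWithStats(cv2.inRange(hsv,lo,hi))
    for i in range(1,k):
        p=at_z(ci,T,ce[i],z)
        if 8<st[i,4]<900 and np.hypot(p[0]-.594,p[1]-.006)<.12: print(n,st[i,4],ce[i],p)
E
python3 m.py w1
```

```text
[ 0.5211 -0.0094  0.2948] 2.75 [-0.1028 -0.9941 -0.4891]
iris_light 0.76 [324.7 122.7] [0.598  0.0071 0.    ]
pointer_aim 0.69 [325.8  77.8] [0.6599 0.0255 0.0385]
post_mid 0.85 [322.  181.9] [ 0.5118 -0.0146  0.067 ]
red_pin_top 0.4 [295.   89.8] [0.6293 0.0643 0.043 ]
loupe 0.92 [242.2 148. ] [0.5165 0.1293 0.    ]
gauge_block 0.54 [381.6 165.5] [ 0.5589 -0.1084  0.    ]
red 22 [295.9091  86.9091] [0.6339 0.0644 0.041 ]
green 24 [311.875   78.5417] [0.6523 0.0449 0.041 ]
blue 20 [362.35  99.6 ] [ 0.6463 -0.0368  0.041 ]
yellow 41 [326.0732  85.8049] [0.6491 0.0217 0.0385]
orange 13 [317.6923 184.    ] [ 0.5099 -0.0084  0.085 ]
orange 11 [322.9091 184.3636] [ 0.5117 -0.0159  0.085 ]
```

View pics/w1.png

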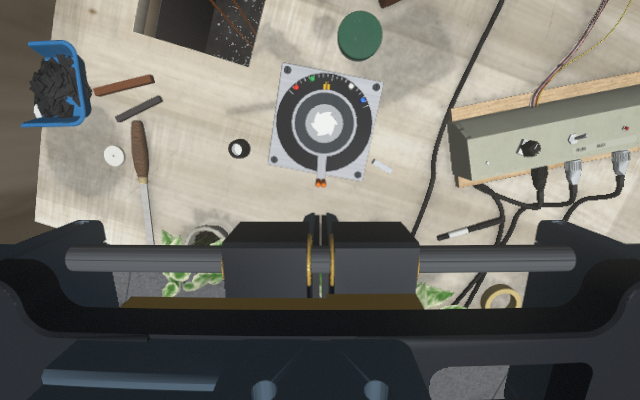

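```bash
python3 - <<'E'
from h import *
ci=cams.camera_info("wrist")
im,d=cams.grab_frame("scene"); ci=cams.camera_info("scene"); T=ci["T"]
im2,d2=cams.grab_frame("top"); c2=cams.camera_info("top")
for n,dd,c in(("scene",d,ci),("top",d2,c2)):
    P=[c["T"][:3,:3]@(ray(c,(u,v))*dd[v,u])+c["T"][:3,3] for v in range(150,400,2) for u in range(150,460,2) if dd[v,u]>0]
    P=np.array(P); k=(P[:,2]>.115)&(P[:,2]<.21)&(P[:,0]>.36)&(P[:,0]<.56)&(abs(P[:,1])<.25)
    P=P[k]
    for y in np.arange(-.24,.25,.04):
        q=P[abs(P[:,1]-y)<.02]
        if len(q): print(n,round(y,2),len(q),np.round(q[q[:,0].argmax()],3))
E
```

```text
scene -0.24 187 [ 0.406 -0.245  0.13 ]
scene -0.2 131 [ 0.428 -0.193  0.13 ]
scene -0.16 100 [ 0.435 -0.143  0.117]
scene -0.12 80 [ 0.443 -0.123  0.117]
scene -0.08 75 [ 0.439 -0.072  0.117]
scene -0.04 29 [ 0.419 -0.056  0.154]
scene 0.12 62 [0.389 0.125 0.159]
scene 0.16 21 [0.394 0.149 0.134]
top -0.24 64 [ 0.402 -0.249  0.129]
top -0.2 97 [ 0.427 -0.197  0.129]
```

Emit:
{"method": "jog_arm", "body": {"series": [[-0.04,-0.32,0.3,0],[-0.04,-0.32,0.6,0],[-0.04,-0.32,0.9,0],[-0.04,-0.32,1,0],[-0.04,-0.32,1,0]]}}

```text
time_s: 3.7
position: [0.5039, 0.0272, 0.1738]
tool_rot: [-0.0, 0.989, 0.149, -0.001]
contact_force: [-0.1, 0.1, 0.6]
grip_width: 0.008
finger_force: 0.0
```

Emit:
{"method": "jog_arm", "body": {"series": [[0,0,0.25,0],[0,0,0.5,0],[0,0,0.7,0],[0,0,0.85,0],[0,0,0.956,0],[0,0,0.956,0],[0,0,0.956,0]]}}

```text
time_s: 4.4
position: [0.5056, 0.0272, 0.0613]
tool_rot: [0.0, 0.989, 0.149, 0.001]
contact_force: [-0.2, -0.5, 0.4]
grip_width: 0.002
finger_force: 0.0
```

```bash
python3 m.py w2
```

```text
[0.5056 0.0272 0.0613] 4.4 [-0.1666 -0.5201  0.4261]
iris_light 0.83 [371.4 112.3] [0.597  0.0082 0.    ]
pointer_aim 0.95 [389.7  16.8] [0.6602 0.023  0.0385]
post_mid 0.97 [372.1 231.5] [ 0.5101 -0.0107  0.067 ]
red_pin_top 0.46 [324.   34.7] [0.6332 0.0644 0.043 ]
loupe 0.87 [218.9 157.5] [0.5176 0.1299 0.    ]
gauge_block 0.81 [473.  190.2] [ 0.5587 -0.1088  0.    ]
red 102 [324.1471  34.049 ] [0.6342 0.0646 0.041 ]
green 105 [358.0952  16.1238] [0.6528 0.045  0.041 ]
blue 74 [460.1892  62.1892] [ 0.6465 -0.0371  0.041 ]
yellow 86 [383.4651  31.5116] [0.6495 0.024  0.0385]
yellow 74 [390.6486  32.5135] [0.6504 0.0188 0.0385]
```

View pics/w2.png

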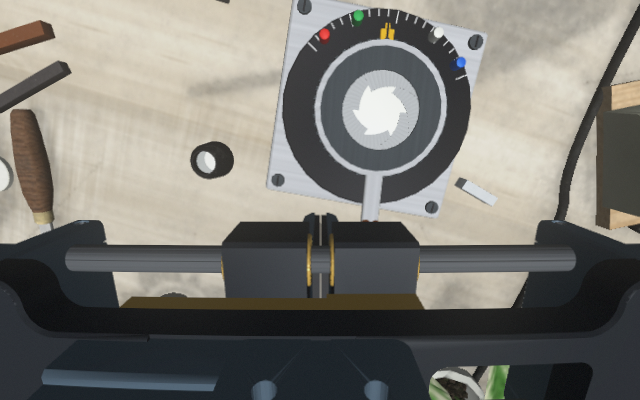

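Emit:
{"method": "jog_arm", "body": {"series": [[0.005,0.05,0,0],[0.01,0.09,0,0],[0.015,0.12,0,0],[0.02,0.15,0,0],[0.025,0.18,0,0],[0.03,0.21,0,0],[0.035,0.24,0,0],[0.04,0.27,0,0],[0.05,0.3,0,0],[0.055,0.33,0,0],[0.06,0.36,0,0],[0.07,0.39,0,0],[0.08,0.42,0,0],[0.085,0.45,0,0],[0.09,0.48,0,0],[0.1,0.51,0,0],[0.105,0.54,0,0],[0.11,0.56,0,0],[0.11,0.57,0,0],[0.11,0.57,0,0]]}}

```text
time_s: 6.75
position: [0.5374, -0.0343, 0.0601]
tool_rot: [-0.0, 0.989, 0.149, 0.0]
contact_force: [-0.1, 0.1, 0.4]
grip_width: 0.007
finger_force: 0.0
```

```bash
python3 m.py w3
```

```text
[ 0.5374 -0.0343  0.0601] 6.75 [-0.1093  0.0745  0.3771]
iris_light 0.66 [292.7 125.2] [0.5971 0.0106 0.    ]
pointer_aim 0.89 [295.7  30.1] [0.6628 0.0236 0.0385]
red_pin_top 0.57 [227.7  54. ] [0.6322 0.0655 0.043 ]
loupe 0.84 [146.4 175.7] [0.5127 0.1307 0.    ]
gauge_block 0.78 [401.9 201.5] [ 0.56   -0.1082  0.    ]
red 103 [230.3107  52.7573] [0.6339 0.0646 0.041 ]
green 105 [262.7714  34.2476] [0.6526 0.0451 0.041 ]
blue 85 [367.8235  78.1176] [ 0.6464 -0.0367  0.041 ]
yellow 67 [289.4328  48.9552] [0.6492 0.0244 0.0385]
yellow 77 [296.2857  49.8312] [0.6501 0.0195 0.0385]
yellow 58 [308.2414 254.7241] [ 0.4983 -0.0349  0.0385]
yellow 122 [331.8934 266.1557] [ 0.494  -0.0574  0.0385]
```

View pics/w3.png

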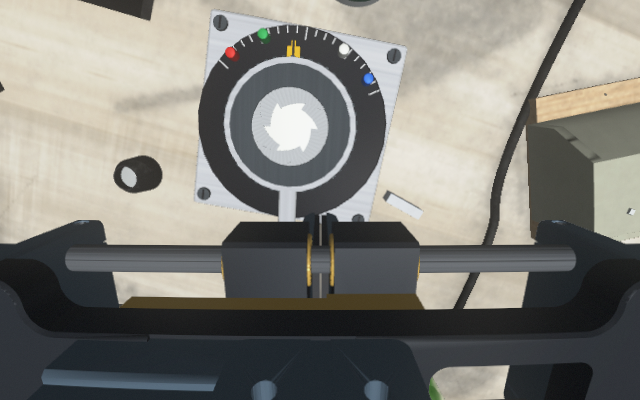

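```bash
python3 - <<'E'
from h import *
ci=cams.camera_info("wrist");C=ci["tool_from_camera"]
for p in [(0,0,0),(.016,.0135,0),(.016,-.0135,0),(-.016,.0135,0),(.016,.0135,-.05),(-.016,.0135,-.05),(-.0193,.0233,0.0),(-.0193,.0233,-.02)]: print(p,np.round(proj(ci,C,p),1))
a=cv2.imread("pics/w3.png")[180:330,220:420]; cv2.imwrite("pics/c3.png",cv2.resize(a,None,fx=4,fy=4,interpolation=2))
im,d=cams.grab_frame("scene"); cv2.imwrite("pics/s3.png",cv2.resize(im[150:310,200:420,::-1],None,fx=3.6,fy=3.6,interpolation=2))
d=cams.grab_frame("wrist")[1]; print(np.round(d[210:300:10,300:345:5],3))
E
```

```text
(0, 0, 0) [321.2 220.3]
(0.016, 0.0135, 0) [339.5 199.6]
(0.016, -0.0135, 0) [302.9 199.6]
(-0.016, 0.0135, 0) [338.8 240.3]
(0.016, 0.0135, -0.05) [345.2 219.7]
(-0.016, 0.0135, -0.05) [344.  270.8]
(-0.0193, 0.0233, 0.0) [351.5 244.3]
(-0.0193, 0.0233, -0.02) [354.5 255.1]
[[0.248 0.249 0.249 0.249 0.249 0.249 0.248 0.272 0.271]
 [0.274 0.163 0.163 0.167 0.274 0.168 0.162 0.163 0.275]
 [0.084 0.083 0.146 0.15  0.283 0.15  0.146 0.083 0.083]
 [0.076 0.076 0.081 0.136 0.286 0.138 0.082 0.075 0.076]
 [0.075 0.074 0.078 0.081 0.082 0.083 0.082 0.073 0.073]
 [0.075 0.073 0.078 0.081 0.081 0.082 0.08  0.074 0.073]
 [0.075 0.076 0.079 0.082 0.083 0.082 0.081 0.075 0.075]
 [0.076 0.076 0.08  0.127 0.298 0.126 0.082 0.075 0.076]
 [0.077 0.076 0.099 0.128 0.3   0.128 0.108 0.076 0.076]]
```

View pics/c3.png

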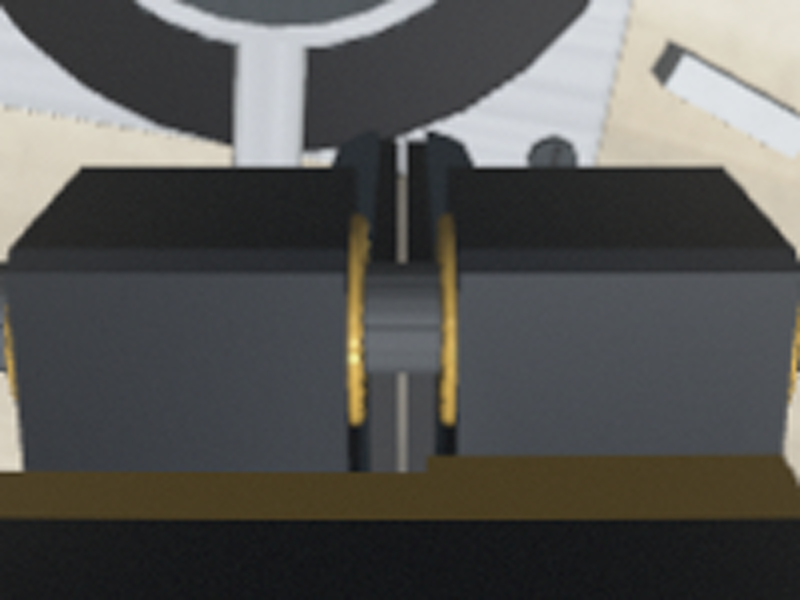

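View pics/s3.png

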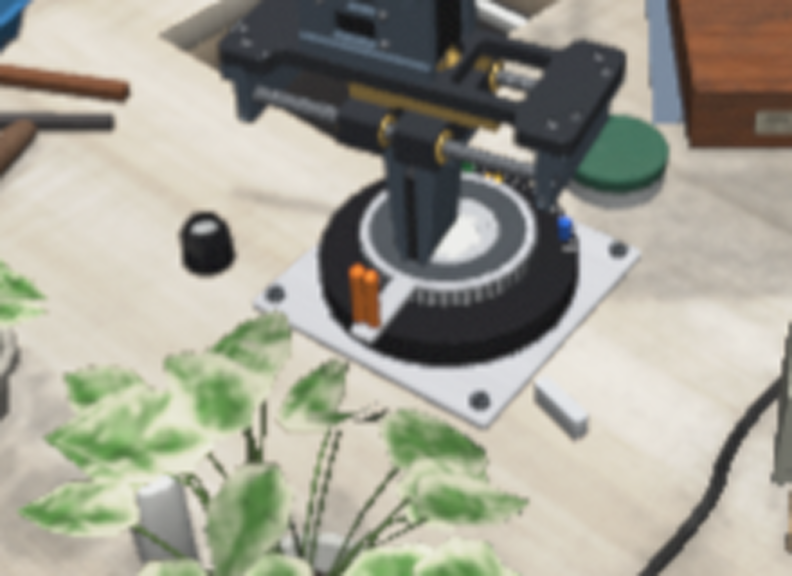

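```bash
python3 - <<'E'
from h import *
ci=cams.camera_info("scene"); s=bot.sense(); print(s["joint_pos"],s["position"])
t=s["position"]; ax=np.array([.955,.2965,0]); ay=np.array([.2965,-.955,0])
f=lambda p: np.round((np.array(proj(ci,ci["T"],p))-[200,150])*3.6)
print("tcp",f(t)); 
for a in(-.016,.016):
  for b in(-.0135,.0135): print(a,b,f(t+a*ax+b*ay), f(t+a*ax+b*ay+[0,0,.05]))
for z in(.045,.085): print("post",f([.5101,-.0107,z]))
E
```

```text
[-1.06771868e-01  3.02208006e-01  2.10499101e+00 -9.96071949e-06
  7.34473229e-01  1.16539672e+00] [ 0.53729651 -0.03415577  0.06009591]
tcp [429. 296.]
-0.016 -0.0135 [392. 308.] [388. 238.]
-0.016 0.0135 [439. 324.] [436. 253.]
0.016 -0.0135 [419. 270.] [416. 200.]
0.016 0.0135 [465. 284.] [463. 214.]
post [363. 323.]
post [358. 268.]
```

```bash
python3 - <<'E'
from h import *
im,d=cams.grab_frame("scene"); ci=cams.camera_info("scene"); T=ci["T"]
for u in (312,315,318,321,324):
    print(u,[tuple(np.round(T[:3,:3]@(ray(ci,(u,v))*d[v,u])+T[:3,3],3)) for v in range(208,238,4)])
E
```

```text
312 [(np.float64(0.521), np.float64(-0.035), np.float64(0.133)), (np.float64(0.521), np.float64(-0.035), np.float64(0.124)), (np.float64(0.52), np.float64(-0.035), np.float64(0.115)), (np.float64(0.52), np.float64(-0.035), np.float64(0.105)), (np.float64(0.557), np.float64(0.005), np.float64(0.043)), (np.float64(0.547), np.float64(-0.005), np.float64(0.046)), (np.float64(0.539), np.float64(-0.012), np.float64(0.045)), (np.float64(0.543), np.float64(-0.008), np.float64(0.029))]
315 [(np.float64(0.523), np.float64(-0.041), np.float64(0.135)), (np.float64(0.522), np.float64(-0.041), np.float64(0.126)), (np.float64(0.523), np.float64(-0.04), np.float64(0.115)), (np.float64(0.522), np.float64(-0.04), np.float64(0.106)), (np.float64(0.56), np.float64(-0.001), np.float64(0.045)), (np.float64(0.551), np.float64(-0.009), np.float64(0.045)), (np.float64(0.548), np.float64(-0.012), np.float64(0.039)), (np.float64(0.546), np.float64(-0.014), np.float64(0.03))]
318 [(np.float64(0.522), np.float64(-0.049), np.float64(0.14)), (np.float64(0.522), np.float64(-0.048), np.float64(0.13)), (np.float64(0.
[... 606 characters left out ...]
, np.float64(-0.01), np.float64(0.045)), (np.float64(0.561), np.float64(-0.016), np.float64(0.043)), (np.float64(0.556), np.float64(-0.02), np.float64(0.038)), (np.float64(0.553), np.float64(-0.023), np.float64(0.031))]
324 [(np.float64(0.543), np.float64(-0.043), np.float64(0.123)), (np.float64(0.546), np.float64(-0.041), np.float64(0.11)), (np.float64(0.598), np.float64(0.01), np.float64(0.034)), (np.float64(0.588), np.float64(0.001), np.float64(0.035)), (np.float64(0.573), np.float64(-0.013), np.float64(0.043)), (np.float64(0.562), np.float64(-0.023), np.float64(0.047)), (np.float64(0.558), np.float64(-0.027), np.float64(0.042)), (np.float64(0.559), np.float64(-0.026), np.float64(0.028))]
```

The closed fingertips are really about 40 mm above the reported TCP: the scene depth shows the tip at z≈0.102, and the wrist depth agrees. So the fingers passed over the post and the ring is unmoved. I'll go back and repeat the push about 41 mm lower.

Emit:
{"method": "jog_arm", "body": {"series": [[-0.06,-0.3,0,0],[-0.12,-0.57,0,0],[-0.12,-0.57,0,0],[-0.12,-0.57,0,0],[-0.12,-0.57,0.15,0],[-0.12,-0.57,0.25,0],[-0.12,-0.57,0.34,0],[-0.12,-0.57,0.34,0],[-0.12,-0.57,0.34,0]]}}

```text
time_s: 8.15
position: [0.5035, 0.0267, 0.0192]
tool_rot: [-0.0, 0.989, 0.149, -0.0]
contact_force: [1.0, 0.2, 0.1]
grip_width: 0.004
finger_force: 0.0
```

```bash
python3 - <<'E'
from h import *
im,d=cams.grab_frame("scene"); ci=cams.camera_info("scene"); T=ci["T"]; cv2.imwrite("pics/s4.png",cv2.resize(im[150:310,200:420,::-1],None,fx=3.6,fy=3.6,interpolation=2))
t=bot.sense()["position"];print(t,bot.sense()["contact_force"])
P=np.array([T[:3,:3]@(ray(ci,(u,v))*d[v,u])+T[:3,3] for u in range(270,330) for v in range(190,260) if d[v,u]>0])
k=(np.hypot(P[:,0]-t[0],P[:,1]-t[1])<.024)&(P[:,2]>.05)&(P[:,1]>.01); print(P[k].min(0),P[k].max(0))
E
```

```text
[0.50370978 0.02677608 0.01951309] [-0.43296585  0.59575179  0.51301248]
[0.48123977 0.01002281 0.05833632] [0.52264671 0.03547268 0.16713725]
```

View pics/s4.png

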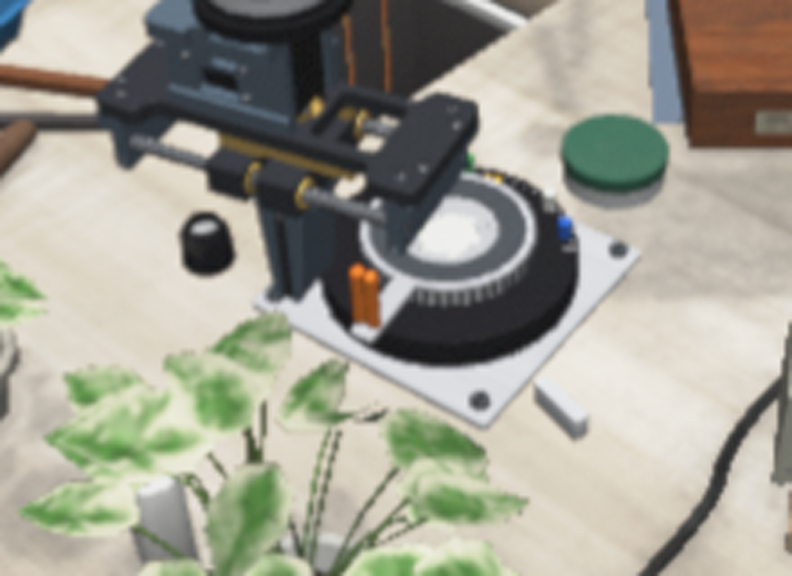

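Emit:
{"method": "jog_arm", "body": {"series": [[0.005,0.06,0,0],[0.015,0.1,0,0],[0.02,0.13,0,0],[0.02,0.15,0,0],[0.025,0.18,0,0],[0.03,0.21,0,0],[0.03,0.21,0,0]]}}

```text
time_s: 8.9
position: [0.5145, 0.0036, 0.0193]
tool_rot: [0.0, 0.989, 0.149, 0.0]
contact_force: [-1.0, -0.2, 0.1]
grip_width: 0.002
finger_force: 0.0
```

```bash
python3 m.py w4 | grep -E "^\[|yellow|aim|red"
```

```text
[0.5145 0.0036 0.0193] 8.9 [-0.9789 -0.2247  0.0918]
red_pin_top 0.81 [279.4  13.5] [0.6335 0.0656 0.043 ]
red 175 [282.4571  15.3657] [0.6336 0.0641 0.041 ]
yellow 110 [350.6455  10.9636] [0.6485 0.0268 0.0385]
yellow 103 [359.7476  11.1553] [0.65   0.0216 0.0385]
yellow 57 [308.2105 254.7018] [0.4933 0.0067 0.0385]
yellow 124 [331.8629 266.3226] [ 0.4897 -0.0119  0.0385]
yellow 17 [418.5294 267.0588] [ 0.5072 -0.0715  0.0385]
yellow 59 [308.5254 277.6271] [0.4763 0.0014 0.0385]
```

Emit:
{"method": "jog_arm", "body": {"series": [[0.005,0.03,0,0],[0.01,0.06,0,0],[0.015,0.09,0,0],[0.02,0.12,0,0],[0.03,0.15,0,0],[0.035,0.18,0,0],[0.04,0.21,0,0],[0.05,0.24,0,0],[0.06,0.27,0,0],[0.07,0.3,0,0],[0.08,0.33,0,0],[0.09,0.36,0,0],[0.1,0.38,0,0],[0.1,0.38,0,0]]}}

```text
time_s: 10.65
position: [0.5395, -0.0364, 0.0193]
tool_rot: [0.0, 0.989, 0.149, 0.0]
contact_force: [0.6, 0.8, -0.6]
grip_width: 0.005
finger_force: 0.0
```

```bash
python3 m.py w5 | grep -E "^\[|yellow|aim|red|post|orange|gauge"
```

```text
[ 0.5395 -0.0364  0.0193] 10.65 [ 0.5561  0.8479 -0.5931]
pointer_aim 0.64 [220.7  29.2] [0.6416 0.0581 0.0385]
red_pin_top 0.62 [202.6  39.1] [0.6324 0.0654 0.043 ]
gauge_block 0.7 [411.2 214.1] [ 0.5605 -0.1072  0.    ]
red 163 [206.546   38.7301] [0.6336 0.064  0.041 ]
yellow 106 [234.7358  45.0094] [0.6354 0.0478 0.0385]
yellow 95 [227.3789  49.7474] [0.6315 0.0515 0.0385]
yellow 64 [308.3281 253.875 ] [ 0.519  -0.0332  0.0385]
yellow 127 [331.8661 265.874 ] [ 0.515  -0.0518  0.0385]
yellow 59 [308.5254 277.6271] [ 0.5013 -0.0386  0.0385]
```

Emit:
{"method": "jog_arm", "body": {"series": [[0.01,0.02,0,0],[0.02,0.045,0,0],[0.025,0.065,0,0],[0.03,0.08,0,0],[0.03,0.08,0,0],[0.03,0.08,0,0]]}}

```text
time_s: 11.6
position: [0.5454, -0.0444, 0.0193]
tool_rot: [0.0, 0.989, 0.149, -0.0]
contact_force: [-0.1, 0.6, -0.3]
grip_width: 0.007
finger_force: 0.0
```

```bash
python3 m.py w6 | grep -E "^\[|yellow|aim|red|gauge|blue|green"; python3 -c "
import cv2
a=cv2.imread('pics/w6.png')[0:220,120:420]; cv2.imwrite('pics/c6.png',cv2.resize(a,None,fx=2.6,fy=2.6,interpolation=2))"
```

```text
[ 0.5454 -0.0444  0.0193] 11.6 [-0.1251  0.6261 -0.2829]
pointer_aim 0.58 [194.2  45.7] [0.6339 0.0635 0.0385]
red_pin_top 0.65 [187.1  43.8] [0.6331 0.0657 0.043 ]
gauge_block 0.57 [399.2 218. ] [ 0.5603 -0.1069  0.    ]
red 158 [191.2089  44.5316] [0.6337 0.0642 0.041 ]
green 198 [230.5606  22.3687] [0.6521 0.0444 0.041 ]
blue 134 [358.5896  74.694 ] [ 0.6464 -0.0368  0.041 ]
yellow 105 [210.0095  57.181 ] [0.6302 0.0527 0.0385]
yellow 93 [203.6774  62.9785] [0.6259 0.0557 0.0385]
yellow 63 [308.3333 253.619 ] [ 0.525  -0.0411  0.0385]
yellow 127 [331.8661 265.874 ] [ 0.5209 -0.0598  0.0385]
yellow 59 [308.5254 277.6271] [ 0.5072 -0.0465  0.0385]
```

View pics/c6.png

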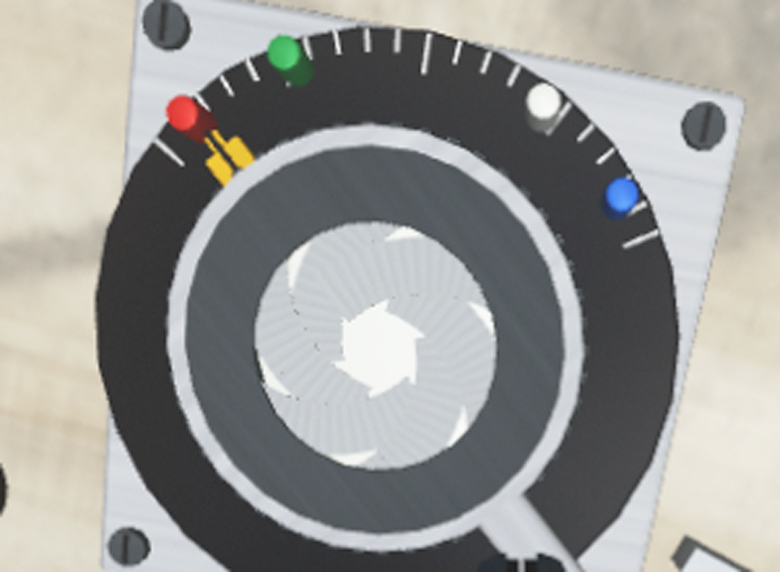

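Emit:
{"method": "jog_arm", "body": {"series": [[0,0.005,0,0],[0,0.01,0,0],[0,0.01,0,0],[0,0.01,0,0],[0,-0.05,0,0],[0,-0.2,0,0],[0,-0.3,0,0],[0,-0.3,-0.3,0],[0,-0.3,-0.7,0],[0,-0.3,-1,0],[0,-0.3,-1,0],[0,-0.3,-1,0]]}}

```text
time_s: 13.15
position: [0.5351, -0.0095, 0.1399]
tool_rot: [0.0, 0.989, 0.149, 0.001]
contact_force: [-0.2, 0.3, -0.6]
grip_width: 0.008
finger_force: 0.0
```

```bash
python3 m.py w7 | grep -E "^\[|yellow|aim|red|gauge|blue|loupe|orange|post"
```

```text
[ 0.5351 -0.0095  0.1399] 13.15 [-0.1939  0.2736 -0.6352]
pointer_aim 0.67 [280.9  76.8] [0.6365 0.0636 0.0385]
post_mid 0.88 [376.3 206.5] [ 0.5435 -0.065   0.067 ]
red_pin_top 0.5 [277.6  78.8] [0.6332 0.0655 0.043 ]
red_pin_top 0.32 [372.4 204.3] [ 0.54   -0.0666  0.043 ]
loupe 0.57 [206.2 170.8] [0.5123 0.1283 0.    ]
gauge_block 0.52 [407.1 191.5] [ 0.5598 -0.1128  0.    ]
red 52 [279.0385  79.0769] [0.6336 0.0644 0.041 ]
blue 44 [379.0682  98.0455] [ 0.646  -0.0368  0.041 ]
yellow 87 [287.8276  89.092 ] [0.6273 0.0538 0.0385]
orange 31 [381.5161 206.2258] [ 0.5486 -0.0648  0.085 ]
orange 32 [374.7188 211.    ] [ 0.5424 -0.0603  0.085 ]
```

The pointer reads about 0.96 rad against the red pin's 0.97, which is about 1 mm off and within tolerance. The hand is clear, so I'll hand in.

```bash
python3 -c "
from rig import bot
print(bot.finish_job())"
```

```text
the job is handed in; nothing more can be done
None
```

The iris pointer is set at the red pin, about 1 mm off on the pin circle by camera measurement (tolerance 4 mm), the hand is clear, and the job is handed in; the loupe and gauge block still measured in place, and I didn't re-measure the tin at the end.

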